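Test and reset the panic button in the drawer by the door

ROBOT

A 7-joint arm with a two-finger parallel gripper is mounted at the origin on the work surface. World frame = base frame: x ahead of the robot, y to its left, z up, the work surface at z = 0. Lengths are in mm, angles in rad, forces in N, time in s.
With the tool pointing down it reaches from about 400 to 875 mm from the base axis. Payload 4.4 kg.
Tool frame: the origin (TCP) lies midway between the tips of the shut fingers; the grasp point (between the pads) lies 19 mm behind it (ctrl.pinch_z is the distance from the TCP to the grasp point, in mm); z points along the fingers, y is the line along which they close (so a half turn about z gives the same grasp; the last joint's range is limited). The gripper opens to 85 mm and grips with 20 to 120 N. Pads are 22 mm wide; open, the fingers measure 114 mm over their backs; the gripper's body (76 mm by 85 mm) begins 54 mm behind the grasp point. The pads swing forward as they close: fully open they stand 13 mm farther back than shut.
Start: joints at [1.095, 0.628, 0.038, 1.517, -0.027, 0.996, -0.02], TCP at [259.005, -596.183, 231.313] pointing down, gripper open.
Joint ranges: [-3.06, 3.06], [-0.37, 2.12], [-1.25, 1.32], [0.18, 2.47], [-1.1, 4.24], [0.23, 1.98], [-2.94, 2.94]. Speed limits (rad/s): [2.57, 2.57, 3.14, 3.14, 3.14, 3.14, 3.14].

INTERFACE

Orientations are given as [roll, pitch, yaw] about the fixed x, y, z axes, in that order (R = Rz(yaw) Ry(pitch) Rx(roll)).
In Python, from cell import read_state, cams, order, ctrl gives the robot as it stands.
- The arm moves only by the tool move_arm, never from a script. Its argument "targets" is text: rows parted by semicolons, each of 7 numbers parted by spaces: the gripper's target within -1 to 1 (fully open at 1, half-way at 0, shut at -1), then the shift along the tool's x, y, z in cm, then the turn, a rotation vector about the tool's x, y, z in degrees. A call has 1 to 5 rows; each row shifts and turns the commanded pose from where the row before left it, along the tool's axes as they then stand; what a row does not reach is not made up. A row lasts 1/12 s, in which the tool goes at most 41.7 mm and 7.16 degrees, less where a joint would pass 70% of its speed; a pose out of reach is approached as far as the arm can. A call with a gripper value outside its range is refused whole. The fingers move at their own pace and stop on an object; the grip force is fixed at half the most. Time passes only in rows, so rows that do not move let the fingers close. It gives the time, the measured TCP pose, the force, the opening and the grip force at its end, in the units of the state.
- read_state(): the state, without advancing time (a new reading comes with each control period).
- cams.get_image(name): name is "scene" or "top"; returns a dict with "color" (420x560x3 uint8, red, green, blue), "fovy" (degrees; the focal length in pixels is half the picture's height over the tangent of half this angle, whatever the lens; pixels are square), "cx", "cy" (the principal point, pixels), "rvec" (rotation vector, rad) and "tvec" (3), from world to camera coordinates, as OpenCV has them. Camera axes: x right, y down, z forward; pixel columns grow to the right and rows downward; lengths in mm; the calibration is good to about 2 mm. A picture is of the moment at which its call begins. There is no depth.
- order.finish_job(): hands the job in; it is judged then, once.
The state is a dict: "clock": time; "qpos": joint angles; "qd": joint speeds; "tau": joint torques, N m; "eef_pos": TCP position; "tool_rot": TCP orientation; "force": force on the tool from outside, world axes, zero at the start; "torque": the same for the moment, N m; "width": finger opening in mm; "gripper_force": force on a finger pad.
Only numpy, scipy, OpenCV 4.12 (cv2) and the standard library are available. Lean on these libraries where they do the work, as an engineer would, in place of code of your own. Each camera call takes 0.05 s, during which the arm holds its last target. There are 200 camera calls.

TASK

Time to test the room's panic alarm. In the half-open top drawer, push the mushroom button with the raised grip bar fully down so that it stays down, then turn it clockwise to its stop so that it comes back up reset, and let go. Do not press the smaller, smooth door-chime button.

Things in the scene. Friction and masses are not known exactly. Their poses are not given: they have to be found in the camera images.
- stop_bar (a point): Centre of the top of the panic button's grip bar; x along the bar, y across, z up; moves with it; push and turn are about its vertical axis. Round black mushroom head, 50 mm across, on a white 90 x 90 x 50 mm box fixed to the drawer's floor; across the head a metal-grey bar 44 long, 14 wide, 22 mm proud of it. Bar top 195 mm above the table, chest's top 175, drawer's front 165. Yaw: bar's x within 27 deg of +x.
- stop_push (a joint): How far the panic button's head is pushed down, in m: 0 up, 0.007 fully down at a hard stop. Pressing takes 3 to 4.5 N over the travel; the head stays where it is left, so it stays down.
- stop_turn (a joint): How far head and bar are turned, in rad: 0 as found, growing clockwise seen from above to a hard stop at 1.3 (75 degrees). Friction about 0.05 Nm; it stays where it is left. Over the turn a cam lifts a pressed head steadily by about 6 mm, to about 1 mm short of its top position.
- chime_push (a joint): The door-chime button, a bystander: how far it is pushed, in m (0 up, 0.005 fully down, springs back). A smooth black dome 32 mm across without a bar, on a white box 80 x 80 x 35 mm fixed to the same drawer's floor (95 mm above the table); dome's top 148 mm above the table. It and the panic button stand in any two of four places side by side.

How it is judged:
By the outcome, as a careful person would: the job done as asked, in the order asked, and still so for the second after the job is handed in, with the robot touching nothing.
It also fails if it takes over 40 s, if anything falls off the work surface, if the arm or the gripper's body presses on something with over 40 N, if the wrist force passes 120 N, or if a joint passes its speed limit or range.

## Working session

There is one attempt and no reset: what is moved stays moved. The work goes in short steps, Python scripts to look and compute and a tool call to move; the robot and the scene stay as the last step left them, time stands still between calls to the robot, and variables do not carry over. Pictures are saved under pics/ and viewed, at most 10 in all, crops included, and the job is handed in when it is done.

Besides the shell and the picture viewer there is one more tool, called after "Request:" as name(argument=value, ...), one argument or row to a line, values as JSON. move_arm: Moves the arm, as the interface text tells. Its arguments: {"type":"object","properties":{"targets":{"type":"string"}},"required":["targets"]}

```bash
mkdir -p pics
cat > h.py <<'E'
import numpy as np, cv2
from cell import read_state, cams, order, ctrl
def ray(im,u,v):
    f=im["color"].shape[0]/2/np.tan(np.radians(im["fovy"])/2)
    R,_=cv2.Rodrigues(np.array(im["rvec"],float)); t=np.array(im["tvec"],float).ravel()
    return -R.T@t, R.T@np.array([(u-im["cx"])/f,(v-im["cy"])/f,1])
def onz(im,u,v,z):
    c,d=ray(im,u,v); return c+d*(z-c[2])/d[2]
def proj(im,p):
    f=im["color"].shape[0]/2/np.tan(np.radians(im["fovy"])/2)
    R,_=cv2.Rodrigues(np.array(im["rvec"],float)); q=R@np.array(p,float)+np.array(im["tvec"],float).ravel()
    return f*q[0]/q[2]+im["cx"], f*q[1]/q[2]+im["cy"]
E
python3 - <<'E'
from h import *
a=[]
for n in ("scene","top"):
    im=cams.get_image(n); a.append(cv2.cvtColor(im["color"],cv2.COLOR_RGB2BGR)); print(n,ray(im,im["cx"],im["cy"]),im["fovy"],im["cx"],im["cy"])
    cv2.imwrite(f"pics/{n}0.png",a[-1])
print(read_state())
E
```

```text
scene (array([979.69411682, 226.33139043, 829.33122035]), array([-0.49858316, -0.29151623, -0.81635355])) 42.37448590670009 280.6062244375733 204.2770195444906
top (array([ 445.90754085,   -3.58660535, 1069.25960743]), array([ 0.15069991, -0.01829906, -0.98841018])) 44.63908468690774 284.0717832685594 211.89404832907567
{'clock': 0.1, 'qpos': array([ 1.09520367,  0.62928975,  0.03845181,  1.51825251, -0.02699675,
        0.99628816, -0.01998582]), 'qd': array([ 3.47468616e-05, -1.95536014e-03, -9.11713510e-04, -2.86855604e-03,
       -8.68989689e-04, -9.15565475e-04, -8.06350744e-04]), 'tau': array([ 2.53767270e-03, -5.64527714e+01,  1.23021908e+00, -1.93971223e+01,
        1.12992708e-02,  5.41865200e-03,  3.22291237e-05]), 'eef_pos': array([ 258.77638284, -595.66631754,  230.46271878]), 'tool_rot': array([-3.13987327e+00,  2.57215541e-05,  4.09803274e-01]), 'force': array([-0.50603291,  0.18113498,  0.55928268]), 'torque': array([-0.0152072 , -0.01184096, -0.00310053]), 'gripper_force': 0.0, 'width': 85.49102117783241}
```

View pics/top0.png

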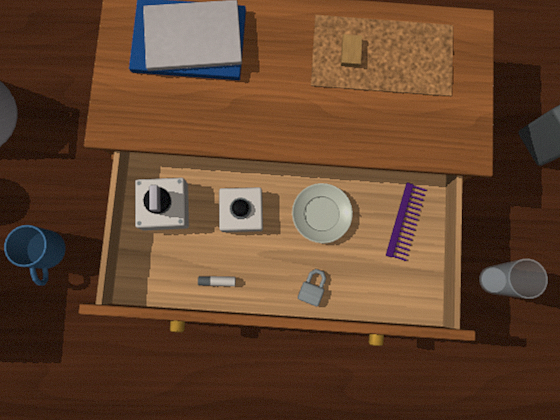

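View pics/scene0.png

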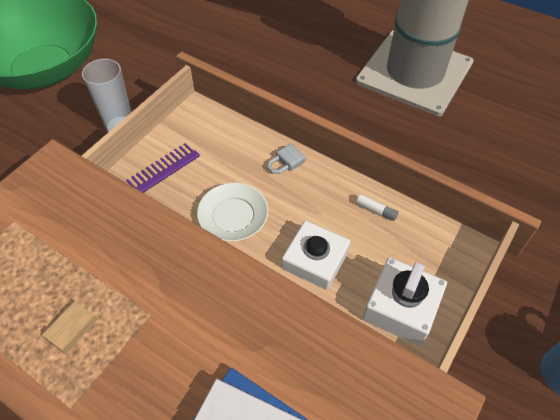

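The top view shows the panic button at about (157,200) near the drawer's left wall, and the chime at (240,208). The scene view shows the bar at about (413,280).

Run:
```python
from h import *
a=[]
for n,(x,y) in (("top",(120,165)),("scene",(375,245))):
    im=cams.get_image(n); c=cv2.cvtColor(im["color"],cv2.COLOR_RGB2BGR)[y:y+75,x:x+75]
    a.append(cv2.resize(c,(400,400),interpolation=cv2.INTER_CUBIC))
    if n=="top":
        print("head/box", onz(im,160.5,203,145))
        for p in ((152,185),(157,211)): print(onz(im,*p,195))
        print("left wall top inner/outer z~160",onz(im,120,200,160),onz(im,110,200,160),"chest edge",onz(im,157,153,175),"front",onz(im,160,305,165))
cv2.imwrite("pics/crop.png",np.hstack(a))
```

```text
head/box [598.03431638 204.92199246 145.        ]
[621.06885686 210.06516635 195.        ]
[575.7215934  198.85141939 195.        ]
left wall top inner/outer z~160 [599.32103129 274.04243033 160.        ] [598.90198045 291.8312064  160.        ] chest edge [683.64162243 209.46073426 175.        ] front [415.80237509 191.26196155 165.        ]
```

View pics/crop.png

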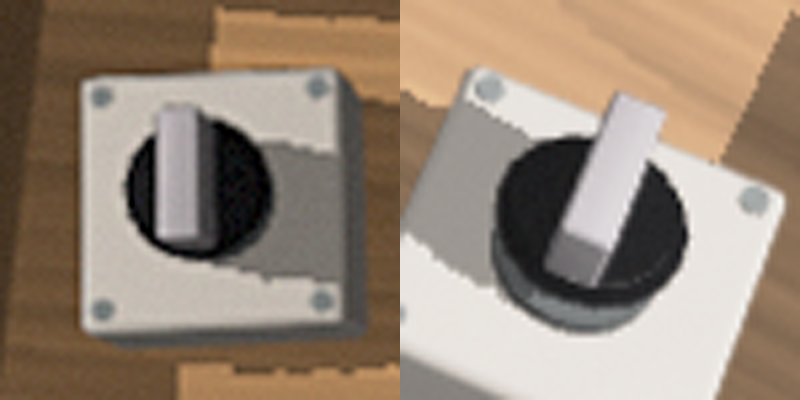

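The crop shows the bar's top face. In the top view its ends are at (153.6,185.1) and (153,209.4), and in the scene view its centre is at about (415.3,276.8).

Run:
```python
from h import *
im=cams.get_image("top"); s=cams.get_image("scene")
q=lambda o,p:(p[0]/5.3333+o[0]-.4,p[1]/5.3333+o[1]-.4)
T=[onz(im,*q((120,165),p),195) for p in((160,108),(198,106),(196,236),(157,236))]
S=[onz(s,*q((375,245),p),195) for p in((217,92),(265,107),(215,247),(163,232))]
for X in (T,S):
    X=np.array(X)[:,:2]; print(X.round(1).tolist(),X.mean(0).round(1))
T=np.array(T); d=(T[0]+T[1]-T[2]-T[3]); print("yaw top",np.degrees(np.arctan2(d[1],d[0])))
S=np.array(S); d=(S[2]+S[3]-S[0]-S[1]); print("yaw scene",np.degrees(np.arctan2(d[1],d[0])))
print("head",onz(im,*q((120,165),(199,185)),173), onz(s,*q((375,245),(191,218)),173))
print(ctrl.pinch_z)
```

```text
[[621.2, 214.2], [622.2, 202.0], [579.4, 200.2], [579.1, 212.7]] [600.5 207.3]
[[580.5, 202.3], [578.3, 214.2], [620.7, 218.4], [623.4, 206.0]] [600.7 210.2]
yaw top 2.241219067254649
yaw scene 5.367604593575055
head [599.93354066 205.29249966 173.        ] [603.81425124 209.85411344 173.        ]
18.700000000000003
```

Request:
move_arm(
  targets="1 0 0 -3.5 0 0 0; 1 0 0 -3.5 0 0 0; 1 2.5 -2.4 0 0 0 0; 1 2.5 -2.4 0 0 0 0; 1 2.5 -2.4 0 0 0 0",
)

```text
clock: 0.72
eef_pos: [299.3, -499.6, 301.9]
tool_rot: [3.14, -0.0, 0.408]
force: [0.6, 0.2, -0.9]
width: 85.8
gripper_force: 0.0
```

Request:
move_arm(
  targets="-1 2.5 -2.4 0 0 0 0; -1 2.5 -2.4 0 0 0 0; -1 2.5 -2.4 0 0 0 0; -1 2.5 -2.4 0 0 0 0; -1 2.5 -2.4 0 0 0 0",
)

```text
clock: 1.13
eef_pos: [366.3, -338.8, 301.5]
tool_rot: [3.141, -0.0, 0.41]
force: [0.9, -0.1, 0.1]
width: 25.7
gripper_force: 0.0
```

Request:
move_arm(
  targets="-1 2.5 -2.4 0 0 0 0; -1 2.5 -2.4 0 0 0 0; -1 2.5 -2.4 0 0 0 0; -1 2.5 -2.4 0 0 0 0; -1 2.5 -2.4 0 0 0 0",
)

```text
clock: 1.55
eef_pos: [433.1, -179.0, 301.6]
tool_rot: [3.141, -0.0, 0.41]
force: [0.4, -0.4, 0.1]
width: 0.2
gripper_force: 0.0
```

Request:
move_arm(
  targets="-1 2.5 -2.4 0 0 0 0; -1 2.5 -2.4 0 0 0 0; -1 2.5 -2.4 0 0 0 0; -1 2.5 -2.4 0 0 0 0; -1 2.5 -2.4 0 0 0 0",
)

```text
clock: 1.97
eef_pos: [500.0, -19.1, 301.5]
tool_rot: [3.141, -0.0, 0.41]
force: [0.5, -0.1, 0.6]
width: -0.2
gripper_force: 0.0
```

Request:
move_arm(
  targets="-1 2.5 -2.4 0 0 0 0; -1 2.5 -2.4 0 0 0 0; -1 2.5 -2.4 0 0 0 0; -1 2.5 -2.4 0 0 0 0; -1 2.5 -2.4 0 0 0 0",
)

```text
clock: 2.38
eef_pos: [566.8, 140.7, 301.4]
tool_rot: [3.141, -0.0, 0.41]
force: [1.0, 0.6, 0.2]
width: -0.2
gripper_force: 0.0
```

Request:
move_arm(
  targets="-1 0 0 0 0 0 -7; -1 0 0 0 0 0 -7; -1 0 0 0 0 0 -7; -1 0 0 0 0 0 -7; -1 0 0 0 0 0 -7",
)

```text
clock: 2.8
eef_pos: [566.4, 139.2, 301.2]
tool_rot: [-3.142, 0.0, 1.027]
force: [0.2, -1.0, -0.4]
width: -0.3
gripper_force: 0.0
```

Request:
move_arm(
  targets="-1 0 0 0 0 0 -7; -1 0 0 0 0 0 -7; -1 0 0 0 0 0 -7; -1 0 0 0 0 0 -7; -1 0 0 0 0 0 -7",
)

```text
clock: 3.22
eef_pos: [566.4, 139.0, 301.3]
tool_rot: [-3.142, 0.0, 1.637]
force: [0.4, -0.0, 0.9]
width: 0.1
gripper_force: 0.0
```

Request:
move_arm(
  targets="-1 0 0 0 0 0 -7; -1 0 0 0 0 0 -7; -1 0 0 0 0 0 -7; -1 0 0 0 0 0 -7; -1 0 0 0 0 0 -7",
)

```text
clock: 3.63
eef_pos: [566.5, 139.0, 301.3]
tool_rot: [-3.141, 0.0, 2.248]
force: [0.5, -0.9, -0.1]
width: 0.0
gripper_force: 0.0
```

Request:
move_arm(
  targets="-1 0 0 0 0 0 -7; -1 0 0 0 0 0 -7; -1 0 0 0 0 0 -7; -1 0 0 0 0 0 -7; -1 0 0 0 0 0 -7",
)

```text
clock: 4.05
eef_pos: [566.5, 138.9, 301.3]
tool_rot: [-3.141, 0.0, 2.859]
force: [-0.5, 0.9, 1.0]
width: 0.3
gripper_force: 0.0
```

Request:
move_arm(
  targets="-1 0 0 0 0 0 -7; -1 0 0 0 0 0 -7; -1 0 0 0 0 0 -5; -1 0 0 0 0 0 0; -1 0 0 0 0 0 0",
)

```text
clock: 4.47
eef_pos: [566.5, 138.9, 301.1]
tool_rot: [3.142, -0.0, -3.101]
force: [0.6, -0.6, 0.5]
width: 0.3
gripper_force: 0.0
```

Request:
move_arm(
  targets="-1 0 0 0 0 0 -1.5; -1 -1.9 3.4 0 0 0 0; -1 -1.95 3.3 0 0 0 0; -1 0 0 3 0 0 0; -1 0 0 3 0 0 0",
)

```text
clock: 4.88
eef_pos: [601.3, 213.1, 242.4]
tool_rot: [3.138, 0.005, -3.069]
force: [-0.5, -0.4, -0.6]
width: 0.2
gripper_force: 0.0
```

Request:
move_arm(
  targets="-1 0 0 1 0 0 0; -1 0 0 0 0 0 0; -1 0 0 0 0 0 0",
)

```text
clock: 5.13
eef_pos: [600.4, 208.4, 231.7]
tool_rot: [-3.141, -0.0, -3.073]
force: [-0.5, -0.5, 1.1]
width: -0.2
gripper_force: 0.0
```

Run:
```python
from h import *
s=read_state(); print(s["eef_pos"],s["tool_rot"],s["qpos"],s["force"])
a=[]
for n,(x,y) in (("top",(80,120)),("scene",(330,190))):
    im=cams.get_image(n); c=cv2.cvtColor(im["color"],cv2.COLOR_RGB2BGR)
    for p,col in ((s["eef_pos"],(0,0,255)),((600.5,208.5,195),(0,255,0))):
        u=proj(im,p); print(n,u); 
    a.append(cv2.resize(c[y:y+130,x:x+130],(400,400),interpolation=cv2.INTER_CUBIC))
cv2.imwrite("pics/c2.png",np.hstack(a))
```

```text
[600.42850039 208.43792921 231.72448979] [-3.14147549e+00 -1.05781071e-04 -3.07285880e+00] [ 0.0829605   0.72590911 -0.82358267  1.54458331  0.57016852  1.12494326
  0.77345878] [-0.45843082 -0.52244818  1.14968487]
top (np.float64(147.07421469131322), np.float64(192.75755277305686))
top (np.float64(152.2113862053704), np.float64(196.69734350992985))
scene (np.float64(419.8110221278314), np.float64(261.64228951808184))
scene (np.float64(413.8140561772004), np.float64(275.4256253173603))
```

View pics/c2.png

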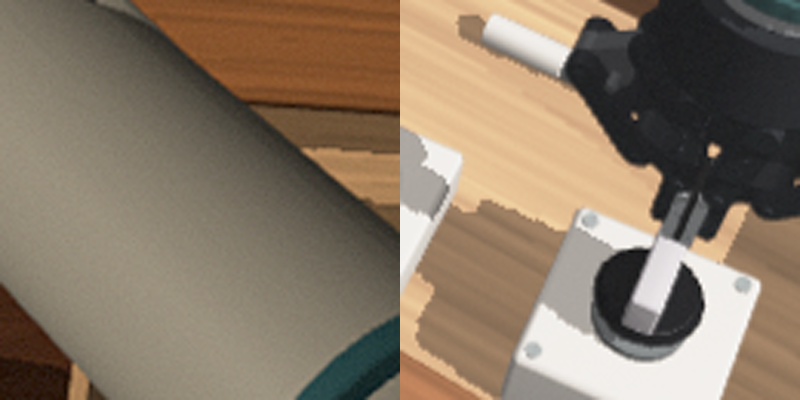

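The scene crop shows the shut fingertips right above the bar at about (680,230), lined up with it. The top view is hidden by the arm. I'll press now.

Request:
move_arm(
  targets="-1 0 0 2 0 0 0; -1 0 0 1.2 0 0 0; -1 0 0 0.3 0 0 0; -1 0 0 0.2 0 0 0; -1 0 0 0 0 0 0",
)

```text
clock: 5.65
eef_pos: [600.4, 208.6, 194.8]
tool_rot: [-3.142, 0.0, -3.072]
force: [0.3, -0.1, -0.4]
width: 0.1
gripper_force: 0.0
```

Request:
move_arm(
  targets="-1 0 0 0.2 0 0 0; -1 0 0 0.2 0 0 0; -1 0 0 0 0 0 0",
)

```text
clock: 5.9
eef_pos: [600.7, 209.0, 190.8]
tool_rot: [3.141, 0.001, -3.072]
force: [0.1, -0.2, 0.5]
width: 0.3
gripper_force: 0.8
```

Request:
move_arm(
  targets="-1 0 0 0.2 0 0 0; -1 0 0 0 0 0 0",
)

```text
clock: 6.07
eef_pos: [600.7, 209.0, 188.6]
tool_rot: [3.141, 0.001, -3.072]
force: [0.4, -0.6, 0.9]
width: 0.1
gripper_force: 1.1
```

Request:
move_arm(
  targets="-1 0 0 0.15 0 0 0; -1 0 0 0 0 0 0",
)

```text
clock: 6.23
eef_pos: [600.8, 209.1, 188.0]
tool_rot: [3.141, 0.002, -3.072]
force: [0.2, -1.3, 7.7]
width: -0.3
gripper_force: 4.3
```

Request:
move_arm(
  targets="-1 0 0 0.15 0 0 0; -1 0 0 0.1 0 0 0; -1 0 0 0 0 0 0; -1 0 0 0 0 0 0",
)

```text
clock: 6.57
eef_pos: [601.3, 209.5, 187.8]
tool_rot: [3.141, 0.004, -3.072]
force: [-2.3, -3.8, 21.1]
width: -0.0
gripper_force: 10.1
```

Request:
move_arm(
  targets="-1 0 0 -1.5 0 0 0; -1 0 0 -2.3 0 0 0; 1 0 0 0 0 0 0; 1 0 0 0 0 0 0; 1 0 0 0 0 0 0",
)

```text
clock: 6.98
eef_pos: [599.8, 208.3, 221.5]
tool_rot: [-3.141, -0.001, -3.072]
force: [-0.7, 1.3, 0.1]
width: 35.8
gripper_force: 0.0
```

Request:
move_arm(
  targets="1 0 0 0 0 0 0; 1 0 0 0 0 0 0; 1 0 0 0 0 0 0; 1 0 0 0 0 0 0; 1 0 0 0 0 0 0",
)

```text
clock: 7.4
eef_pos: [600.1, 208.7, 222.0]
tool_rot: [-3.142, -0.0, -3.072]
force: [0.4, 0.4, 0.2]
width: 85.2
gripper_force: 0.0
```

Run:
```python
from h import *
s=read_state(); print(s["eef_pos"],s["width"],s["force"])
im=cams.get_image("scene"); c=cv2.cvtColor(im["color"],cv2.COLOR_RGB2BGR)
cv2.imwrite("pics/c3.png",cv2.resize(c[190:350,310:510],(800,600)[:1]+(640-40,),interpolation=cv2.INTER_CUBIC))
print(proj(im,(600.5,208.5,188)),proj(im,s["eef_pos"]))
```

```text
[600.1272051  208.67816814 222.01989729] 85.2423124353288 [0.41259304 0.44165548 0.15761561]
(np.float64(412.7234298572017), np.float64(277.91043086717775)) (np.float64(418.43648908849), np.float64(265.2904757103566))
```

View pics/c3.png

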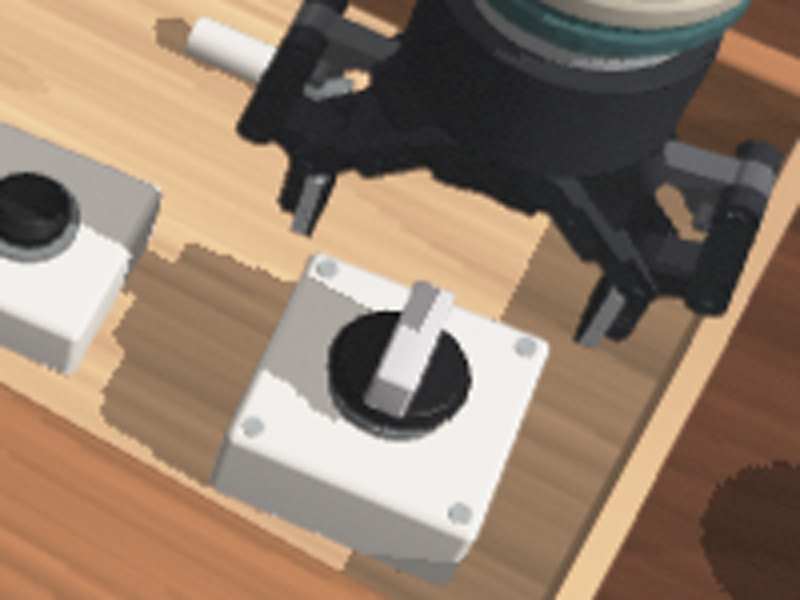

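The picture shows the head seated lower, with the bar at about (410,345) in the crop and the open fingers straddling it. I'll descend and grip.

Request:
move_arm(
  targets="1 0 0 2.5 0 0 0; 1 0 0 2.5 0 0 0; 1 0 0 0 0 0 0; -1 0 0 0 0 0 0; -1 0 0 0 0 0 0",
)

```text
clock: 7.87
eef_pos: [600.7, 209.4, 173.4]
tool_rot: [3.141, 0.001, -3.072]
force: [0.4, 0.3, 0.1]
width: 63.6
gripper_force: 0.0
```

Request:
move_arm(
  targets="-1 0 0 0 0 0 0; -1 0 0 0 0 0 0; -1 0 0 0 0 0 0; -1 0 0 0 0 0 0; -1 0 0 0 0 0 0",
)

```text
clock: 8.28
eef_pos: [600.7, 208.7, 173.3]
tool_rot: [-3.141, 0.001, -3.072]
force: [-0.9, -0.6, 6.1]
width: 12.6
gripper_force: 60.6
```

```bash
python3 -c "
from h import *
print(read_state())"
```

```text
{'clock': 8.2833, 'qpos': array([ 0.06422848,  0.78543908, -0.785021  ,  1.60478836,  0.62844901,
        1.01854617,  0.72551458]), 'qd': array([-0.00095642, -0.00026707,  0.00055624, -0.00020534,  0.00154579,
       -0.00113992, -0.00094498]), 'tau': array([-5.21137957e-01, -5.31852794e+01, -1.05109835e+01, -1.50598598e+01,
       -7.01929699e-02, -4.19082642e-01, -2.55769410e-02]), 'eef_pos': array([600.69125274, 208.68045969, 173.31669063]), 'tool_rot': array([-3.14142610e+00,  1.34432442e-03, -3.07240114e+00]), 'force': array([-0.86574197, -0.55914266,  6.07979932]), 'torque': array([-0.25616476,  0.12141187,  0.04997799]), 'gripper_force': 60.59712767601013, 'width': 12.64744194576594}
```

Request:
move_arm(
  targets="-1 0 0 -0.03 0 0 5; -1 0 0 -0.04 0 0 5; -1 0 0 -0.04 0 0 5; -1 0 0 0 0 0 0",
)

```text
clock: 8.62
eef_pos: [600.6, 208.5, 173.9]
tool_rot: [-3.141, 0.001, 2.947]
force: [0.8, -0.6, 1.8]
width: 12.1
gripper_force: 60.2
```

Request:
move_arm(
  targets="-1 0 0 -0.04 0 0 5; -1 0 0 -0.04 0 0 5; -1 0 0 -0.04 0 0 5; -1 0 0 -0.04 0 0 5; -1 0 0 0 0 0 0",
)

```text
clock: 9.03
eef_pos: [600.5, 208.3, 175.4]
tool_rot: [-3.141, 0.001, 2.6]
force: [0.9, -1.6, 2.2]
width: 12.3
gripper_force: 60.3
```

```bash
python3 -c "
from h import *
s=read_state();print(s['torque'],s['qpos'],s['force'])"
```

```text
[-0.30950782 -0.06524031 -0.01731284] [-0.014295    0.7390316  -0.6296041   1.60540643  0.50521436  0.96476286
  0.21602421] [ 0.88544764 -1.58962285  2.18846375]
```

Request:
move_arm(
  targets="-1 0 0 -0.04 0 0 5; -1 0 0 -0.04 0 0 5; -1 0 0 -0.04 0 0 5; -1 0 0 -0.04 0 0 5; -1 0 0 -0.04 0 0 5",
)

```text
clock: 9.45
eef_pos: [600.4, 208.2, 177.3]
tool_rot: [-3.141, 0.001, 2.164]
force: [0.6, -1.9, 3.6]
width: 12.5
gripper_force: 60.3
```

Request:
move_arm(
  targets="-1 0 0 -0.04 0 0 5; -1 0 0 -0.04 0 0 5; -1 0 0 -0.03 0 0 3; -1 0 0 0 0 0 0; -1 0 0 0 0 0 0",
)

```text
clock: 9.87
eef_pos: [600.2, 208.1, 178.3]
tool_rot: [-3.141, 0.001, 1.941]
force: [-1.6, -2.2, 5.5]
width: 12.2
gripper_force: 60.6
```

```bash
python3 -c "
from h import *
s=read_state();print(s['torque'],s['qpos'],s['force'])"
```

```text
[-0.70355535  0.12864848  0.02236713] [-0.10915136  0.69978552 -0.45613602  1.60590015  0.3651902   0.92210828
 -0.32528253] [-1.58707778 -2.19200952  5.50871654]
```

Request:
move_arm(
  targets="-1 0 0 -0.02 0 0 2; -1 0 0 0 0 0 2; -1 0 0 0 0 0 0; -1 0 0 0 0 0 0",
)

```text
clock: 10.2
eef_pos: [600.2, 208.3, 178.4]
tool_rot: [-3.141, 0.001, 1.872]
force: [-1.8, -3.2, 5.1]
width: 12.5
gripper_force: 61.9
```

```bash
python3 -c "
from h import *
s=read_state();print(s['torque'],s['tool_rot'],s['force'])"
```

```text
[-0.80799826  0.32609666  0.9291392 ] [-3.14137135e+00  1.10149233e-03  1.87210642e+00] [-1.76921918 -3.15218616  5.1201912 ]
```

Request:
move_arm(
  targets="-1 0 0 -0.1 0 0 0; -1 0 0 -0.1 0 0 0; -1 0 0 0 0 0 0",
)

```text
clock: 10.45
eef_pos: [600.1, 208.1, 179.6]
tool_rot: [-3.141, 0.001, 1.869]
force: [0.5, -3.2, -2.6]
width: 12.3
gripper_force: 61.4
```

```bash
python3 -c "
from h import *
s=read_state();print(s['torque'],s['tool_rot'],s['force'])"
```

```text
[-0.76997309 -0.33341565  0.94946344] [-3.14065896e+00  5.85142394e-04  1.86859362e+00] [ 0.50615739 -3.16133017 -2.5857422 ]
```

Request:
move_arm(
  targets="1 0 0 0 0 0 0; 1 0 0 0 0 0 0; 1 0 0 0 0 0 0; 1 0 0 0 0 0 0; 1 0 0 0 0 0 0",
)

```text
clock: 10.87
eef_pos: [600.3, 209.3, 180.5]
tool_rot: [3.141, -0.001, 1.867]
force: [0.1, 0.8, 0.5]
width: 71.9
gripper_force: 0.0
```

Request:
move_arm(
  targets="1 0 0 -2 0 0 0; 1 0 0 -3 0 0 0; 1 0 0 -3 0 0 0; 1 0 0 -3 0 0 0; 1 0 0 0 0 0 0",
)

```text
clock: 11.28
eef_pos: [603.1, 211.0, 297.1]
tool_rot: [3.13, -0.002, 1.867]
force: [1.3, 0.8, 0.2]
width: 85.3
gripper_force: 0.0
```

Run:
```python
from h import *
s=read_state(); print(s["eef_pos"],s["width"],s["force"])
im=cams.get_image("scene"); c=cv2.cvtColor(im["color"],cv2.COLOR_RGB2BGR)
cv2.imwrite("pics/c4.png",cv2.resize(c[190:350,310:510],(800,600),interpolation=cv2.INTER_CUBIC))
```

```text
[603.11706139 211.00651064 297.13943231] 85.34318569884975 [1.33149159 0.82449865 0.20353084]
```

View pics/c4.png

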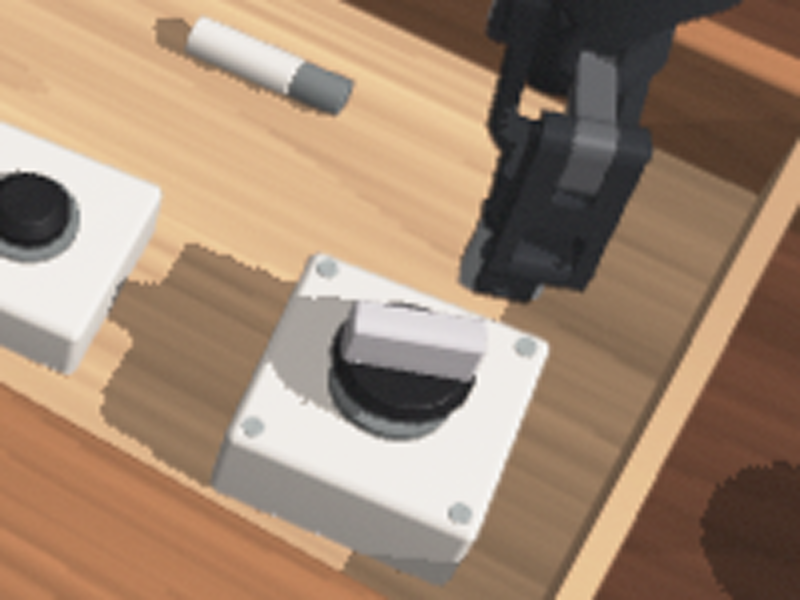

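The picture shows the bar turned about 75° clockwise at about (420,340), the head's skirt visible again, and the gripper clear of everything.

```bash
python3 -c "
from h import *
print(order.finish_job())"
```

```text
the job is handed in; nothing more can be done
None
```

The panic button was pushed down to its hard stop, turned clockwise about 75° to its stop so the head came back up, and released. I didn't touch the chime, and the job is handed in (about 11 s on the robot's clock, no verdict returned).

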